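Load the battery tray, dock it and lock it with the eccentric clamps

ROBOT

A 7-joint arm with a two-finger parallel gripper is mounted at the origin on the work surface. World frame = base frame: x ahead of the robot, y to its left, z up, the work surface at z = 0. Lengths are in m, angles in rad, forces in N, time in s.
With the tool pointing down it reaches from about 0.425 to 0.8 m from the base axis. Payload 8.3 kg.
Tool frame: the origin (TCP) lies midway between the tips of the shut fingers; the grasp point (between the pads) lies 19 mm behind it (robot.grip_point_offset is the distance from the TCP to the grasp point, in m); y points along the fingers, x is the direction in which the jaws open and shut, and the axes are right-handed (so a half turn about y gives the same grasp; the last joint's range is limited). The gripper opens to 85 mm and grips with 20 to 120 N. Pads are 22 mm wide; open, the fingers measure 114 mm over their backs; the gripper's body (76 mm by 85 mm) begins 54 mm behind the grasp point. The pads swing forward as they close: fully open they stand 13 mm farther back than shut.
Start: joints at [1.213, 0.383, 0.016, 1.37, -0.006, 1.388, -0.046], TCP at [0.182, -0.598, 0.231] pointing down, gripper open.
Joint ranges: [-2.95, 2.95], [-0.25, 2.06], [-1.52, 1.56], [0.18, 2.33], [-1.44, 4.58], [0.02, 2.06], [-3.01, 3.01]. Speed limits (rad/s): [2.39, 2.39, 3.01, 3.01, 3.14, 3.14, 3.14].

INTERFACE

Orientations are given as a unit quaternion [w, x, y, z].
In Python, from cell import robot gives the robot as it stands.
- The arm moves only by the tool arm_command, never from a script. Its argument "deltas" is a list of rows, each a list of 7 numbers: the shift along the world's x, y, z in mm, then the turn, a rotation vector about the world's x, y, z in rad, then the finger opening in mm, from 0 to 85.4. A call has 1 to 20 rows; each row is the pose to reach, as a shift and turn from the pose commanded when the call began; what a row does not reach only later rows make up. A row lasts 1/10 s, in which the tool goes at most 50 mm and 8.59 degrees, less where a joint would pass 70% of its speed; a pose out of reach is approached as far as the arm can. A call with a gripper value outside its range is refused whole. The fingers move at their own pace and stop on an object; "grip_force" is the grip in N (left out, the last holds). Time passes only in rows, so rows that repeat a pose let the fingers close. It gives the time, the measured TCP pose, the force and the opening at its end, in the units of the state.
- robot.observe(): the state, without advancing time (a new reading comes with each control period).
- robot.grab_frame(name): name is "scene" or "top" or "wrist"; returns a dict with "color" (480x640x3 uint8, red, green, blue), "fx", "fy", "cx", "cy" (pixels), "origin" and "attitude" of the camera in the world; the wrist camera has in their place "hand_eye" (4x4, takes a point from camera to tool coordinates, whose origin is the TCP and whose axes are the tool frame's). Camera axes: x right, y down, z forward; pixel columns grow to the right and rows downward; lengths in m; the calibration is good to about 2 mm. A picture is of the moment at which its call begins: read the wrist's pose just before it. There is no depth.
- robot.sign_off(): hands the job in, once; it reports no verdict.
The state is a dict: "t": time; "joints": joint angles; "dq": joint speeds; "tau": joint torques, N m; "tcp_pos": TCP position; "tool_rot": TCP orientation; "ft_force": force on the tool from outside, world axes, zero at the start; "torque": the same for the moment, N m; "finger_gap": opening from 0.0 (shut) to 1.0 (fully open).
Only numpy, scipy, OpenCV 4.12 (cv2) and the standard library are available. Lean on these libraries where they do the work, as an engineer would, in place of code of your own. Each camera call takes 0.05 s, during which the arm holds its last target. There are 200 camera calls.

TASK

Get the battery packs charging: stand every pack from the bench flat on its base in the blue carrier tray while the tray is still out on the cutting mat, then slide the loaded tray into the charging dock until it is fully home against the end stop, backing off the dock's two eccentric clamps where they block the way. Then turn both clamp knobs clockwise until their lobes bear firmly on the side of the tray and hold it against the fence. Leave the function generator, the screwdriver and the heat gun where they are.

Things in the scene. Friction and masses are not known exactly. Their poses are not given: they have to be found in the camera images.
- dock: Charging dock fixed on the bench. Origin: at bench height, under the centre of the tray when home and clamped (tray and dock axes then coincide). Its channel runs along y, open at -y; the tray slides in towards +y. The clamp pivots stand at x = 91 mm, y = -60 and 60, on a 6 mm high strip from x = 80 to 140.
- fence (a point): Middle of the dock's near fence (robot side): inner face, at bench height, at x = -63 mm in the dock frame. Fence 22 mm high, from y = -82 to 118; beyond it a splayed lead-in to y = -129 widens the mouth by 17 mm.
- mouth (a point): Middle of the dock's mouth, at bench height, at y = -108 mm in the dock frame. The far lead-in (8 mm high) splays from x = 79, y = -85 out to x = 96, y = -132 mm.
- stop (a point): Middle of the end stop's face, at bench height, at y = 108 mm in the dock frame; 30 mm high, with the charger housing (60 mm high, 130 mm wide) behind it to y = 180.
- tray: Loose blue tray, open on top, 126 (x) x 216 (y) x 30 mm high outside, walls and floor 6 mm, no dividers, 0.32 kg. Holds four packs side by side along its x, 50 mm apart in y. Origin: centre of the underside. Starts outside the mouth, up to 50 mm off line to +x and 0.2 rad askew; slides on the bench, can be pushed with the fingers on its ends or sides.
- knob1 (a point): Eccentric clamp 1: steel disc 48 mm across, its centre 10 mm off the pivot, at 9 to 27 mm height; on top a black knob bar 64 x 16 mm, 38 to 64 mm above the bench. This point: on the vertical pivot axis, 55 mm above the bench; its x axis points along the bar to the lobe (bar reaches 42 mm from the axis there, 22 mm on the other side). The clamp nearer the dock's mouth.
- knob2 (a point): Eccentric clamp 2: steel disc 48 mm across, its centre 10 mm off the pivot, at 9 to 27 mm height; on top a black knob bar 64 x 16 mm, 38 to 64 mm above the bench. This point: on the vertical pivot axis, 55 mm above the bench; its x axis points along the bar to the lobe (bar reaches 42 mm from the axis there, 22 mm on the other side). The clamp nearer the end stop.
- cam1 (a joint): Angle of clamp 1, rad, 0 to 3.0, growing clockwise from above; starts at 1.7 to 2.7. At 0 the lobe points away from the tray (14 mm play), at pi straight at it: the disc reaches 24 - 10 cos(angle) mm towards the tray, so it meets a tray on the fence at about 2.0; 0.1 to 0.2 more presses firmly. Above 2.0 it blocks the channel. Friction (0.18 N m) holds it.
- cam2 (a joint): Angle of clamp 2, rad, 0 to 3.0, growing clockwise from above; starts at 1.7 to 2.7. At 0 the lobe points away from the tray (14 mm play), at pi straight at it: the disc reaches 24 - 10 cos(angle) mm towards the tray, so it meets a tray on the fence at about 2.0; 0.1 to 0.2 more presses firmly. Above 2.0 it blocks the channel. Friction (0.18 N m) holds it.
- pack1: Battery pack: grey block 84 x 40 x 30 mm (x, y, z), with a black upright grip bar on top, 50 long (x) x 14 wide (y) x 24 high, so 54 mm high in all; 0.14 kg. Origin: centre of the underside; x is the long direction. It starts standing on the mat. Two to four of the packs are present.
- pack2: Battery pack: grey block 84 x 40 x 30 mm (x, y, z), with a black upright grip bar on top, 50 long (x) x 14 wide (y) x 24 high, so 54 mm high in all; 0.14 kg. Origin: centre of the underside; x is the long direction. It starts standing on the mat. Two to four of the packs are present.
- pack3: Battery pack: grey block 84 x 40 x 30 mm (x, y, z), with a black upright grip bar on top, 50 long (x) x 14 wide (y) x 24 high, so 54 mm high in all; 0.14 kg. Origin: centre of the underside; x is the long direction. It starts standing on the mat. Two to four of the packs are present.
- pack4: Battery pack: grey block 84 x 40 x 30 mm (x, y, z), with a black upright grip bar on top, 50 long (x) x 14 wide (y) x 24 high, so 54 mm high in all; 0.14 kg. Origin: centre of the underside; x is the long direction. It starts standing on the mat. Two to four of the packs are present.
- generator: Bystander: white function generator, 85 x 150 x 45 mm, lying at the back of the bench. Origin: centre of the underside. Leave it.
- screwdriver: Bystander: orange-handled screwdriver, 180 mm long, lying at the back of the bench. Leave it.
- heatgun: Bystander: grey heat gun standing nozzle up, body 72 mm across, 180 mm high, handle reaching about 125 mm out to one side. Origin: centre of the base. Leave it.
Mind the look-alikes: they are no part of the job. What is shaped like the pack1 but pink is not meant.

How it is judged:
On the way, in this order (a step that is already met when the one before it is completed fails the run):
1. every pack stands in the tray, while the tray is still out of the dock (x of pack1 in the frame of tray between -0.06 and 0.06 m and y of pack1 in the frame of tray between -0.105 and 0.105 m and z of pack1 in the frame of tray between -0.002 and 0.014 m and angle between each of pack1, pack2, pack3, pack4's own z axis and vertical below 0.2 rad and x of pack2 in the frame of tray between -0.06 and 0.06 m and y of pack2 in the frame of tray between -0.105 and 0.105 m and z of pack2 in the frame of tray between -0.002 and 0.014 m and x of pack3 in the frame of tray between -0.06 and 0.06 m and y of pack3 in the frame of tray between -0.105 and 0.105 m and z of pack3 in the frame of tray between -0.002 and 0.014 m and x of pack4 in the frame of tray between -0.06 and 0.06 m and y of pack4 in the frame of tray between -0.105 and 0.105 m and z of pack4 in the frame of tray between -0.002 and 0.014 m and y of tray in the frame of dock below -0.1 m), for 0.2 s.
2. the tray is home in the dock (y of tray in the frame of dock between -0.006 and 0.006 m and x of tray in the frame of dock between -0.006 and 0.018 m and angle between the y axis of tray and the y axis of dock, either way round below 0.1 rad), for 0.2 s.
3. both lobes bear on the tray (contact force between each of cam1, cam2 and tray above 2 N), for 0.2 s.
At the end, for the whole second after the job is handed in: Every pack present stands upright (within 0.2 rad) on the tray's floor (base within 14 mm of the tray's underside); the tray is within 6 mm of home along the dock, within 4 mm of the fence and straight within 0.1 rad; each lobe presses on the tray with more than 2 N; all at rest (all of step 2 and all of step 3 and x of pack1 in the frame of tray between -0.06 and 0.06 m and y of pack1 in the frame of tray between -0.105 and 0.105 m and z of pack1 in the frame of tray between -0.002 and 0.014 m and angle between each of pack1, pack2, pack3, pack4's own z axis and vertical below 0.2 rad and x of pack2 in the frame of tray between -0.06 and 0.06 m and y of pack2 in the frame of tray between -0.105 and 0.105 m and z of pack2 in the frame of tray between -0.002 and 0.014 m and x of pack3 in the frame of tray between -0.06 and 0.06 m and y of pack3 in the frame of tray between -0.105 and 0.105 m and z of pack3 in the frame of tray between -0.002 and 0.014 m and x of pack4 in the frame of tray between -0.06 and 0.06 m and y of pack4 in the frame of tray between -0.105 and 0.105 m and z of pack4 in the frame of tray between -0.002 and 0.014 m and x of tray in the frame of dock below 0.004 m and linear speed of tray below 0.01 m/s and linear speed of each of pack1, pack2, pack3, pack4 below 0.02 m/s); the robot touches nothing.
It fails at once if a bystander is moved more than 30 mm (distance of any of generator, screwdriver, heatgun from where it was at the start of the episode above 0.03 m).
Of pack1, pack2, pack3, pack4 only 2 to 4 are there at a start; the rules pass over those that are not, and their reading is None.
At some moment in a run one of pack1, pack2, pack3, pack4 may be knocked a few centimetres aside while the robot is not near it.
Once in a run the grip may slacken for a moment while it holds something.
It also fails if it takes over 200 s, if anything falls off the work surface, if the arm or the gripper's body presses on something with over 40 N, if the wrist force passes 120 N, or if a joint passes its speed limit or range.

## Working session

There is one attempt and no reset: what is moved stays moved. The work goes in short steps, Python scripts to look and compute and a tool call to move; the robot and the scene stay as the last step left them, time stands still between calls to the robot, and variables do not carry over. Pictures are saved under pics/ and viewed, about 12 in all and at most 16, crops included, and the job is handed in when it is done.

Besides the shell and the picture viewer there is one more tool, called by a JSON object that holds its "fn" and its "kwargs", one argument or row to a line. arm_command: Moves the arm, as the interface text tells. Its arguments: {"type":"object","properties":{"deltas":{"type":"array"},"grip_force":{"type":"number"}},"required":["deltas"]}

```bash
mkdir -p pics; ls; cat > h.py <<'E'
import numpy as np, cv2
from cell import robot
from scipy.spatial.transform import Rotation as R
def save(name,fn):
    f=robot.grab_frame(name); cv2.imwrite(f'pics/{fn}.png',f['color'][:,:,::-1]); return f
def att(f):
    a=np.array(f['attitude'],float)
    return a if a.shape==(3,3) else R.from_quat(np.r_[a[1:],a[0]]).as_matrix()
def p2w(f,u,v,z):
    d=att(f)@np.array([(u-f['cx'])/f['fx'],(v-f['cy'])/f['fy'],1]); o=np.array(f['origin'])
    return o+d*(z-o[2])/d[2]
def w2p(f,p):
    c=att(f).T@(np.array(p)-np.array(f['origin'])); return np.array([f['fx']*c[0]/c[2]+f['cx'],f['fy']*c[1]/c[2]+f['cy']])
E
python3 - <<'E'
from h import *
import pickle
for n in ('top','scene'):
    f=save(n,n+'0'); pickle.dump(f,open(n+'0.pkl','wb')); print({k:v for k,v in f.items() if k!='color'})
s=robot.observe(); print(s, robot.grip_point_offset)
E
```

```text
pics
{'fx': 612.596822596764, 'fy': 612.596822596764, 'cx': 317.61590010044813, 'cy': 240.73868133157973, 'origin': array([ 0.45959346, -0.02415547,  1.35941721]), 'attitude': array([-0.02616206,  0.71130876, -0.70157104,  0.03396277])}
{'fx': 522.1394225410246, 'fy': 522.1394225410246, 'cx': 314.8079143541363, 'cy': 240.29638044388736, 'origin': array([1.0231405 , 0.71059569, 0.87004306]), 'attitude': array([-0.10330703,  0.24359705,  0.88049988, -0.3933295 ])}
{'t': 0.1, 'joints': array([ 1.21306955,  0.38416743,  0.01636583,  1.37107373, -0.00633941,
        1.38820636, -0.04651205]), 'dq': array([ 2.80973791e-04, -7.84912163e-04,  5.01440857e-05, -2.31933531e-03,
       -5.03993094e-04,  1.78205417e-03,  4.44224401e-04]), 'tau': array([ 3.06956601e-03, -6.29132509e+01,  8.47281888e-01, -3.72758853e+01,
        1.67525414e-02,  1.04302718e-02, -2.46402067e-05]), 'tcp_pos': array([ 0.18152661, -0.59756813,  0.23035929]), 'tool_rot': array([ 0.5684127 , -0.56764334,  0.42163232, -0.42061172]), 'ft_force': array([-0.20447933,  0.28811238,  0.50902345]), 'torque': array([-0.04512703,  0.0124519 ,  0.03633718]), 'finger_gap': 0.9962096529865889} 0.0187
```

View pics/top0.png

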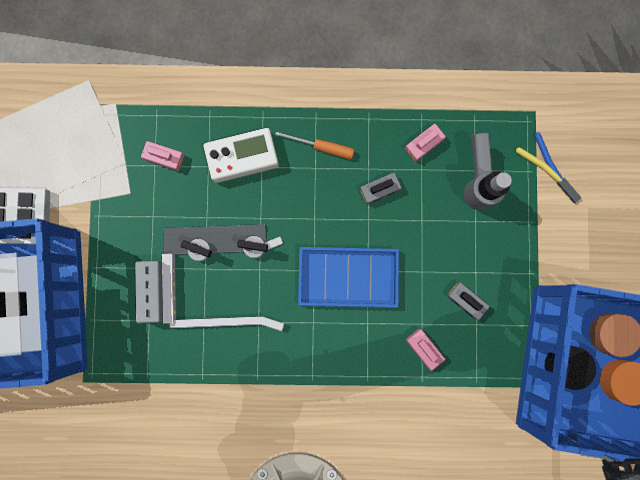

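View pics/scene0.png

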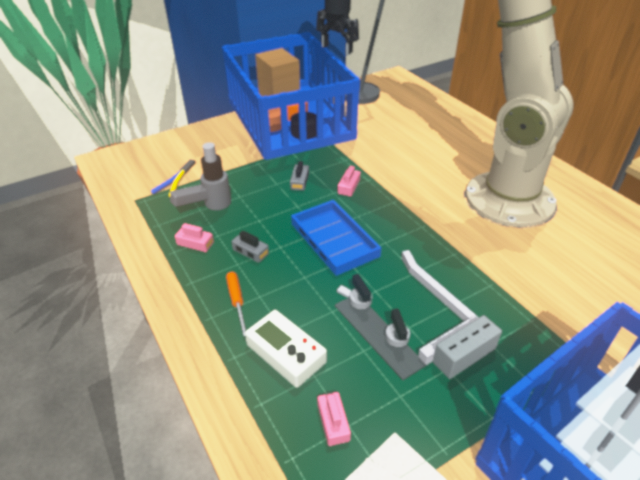

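The two grey packs are at (380,188) and (468,300). The pink ones at (162,155), (426,142) and (426,350) are decoys. The tray is at (349,277), the dock at (165–285, 225–330), and the knobs at (197,249) near the stop and (255,245) near the mouth. I'll confirm this in one enlarged crop.

```bash
python3 - <<'E'
from h import *
im=cv2.imread('pics/top0.png')
cv2.imwrite('pics/crop1.png',cv2.resize(im[160:340,125:385],None,fx=3.07,fy=3.07,interpolation=cv2.INTER_CUBIC))
cv2.imwrite('pics/crop2.png',cv2.resize(im[160:340,350:500],None,fx=3.3,fy=3.3,interpolation=cv2.INTER_CUBIC))
E
```

```text
(no output)
```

View pics/crop1.png

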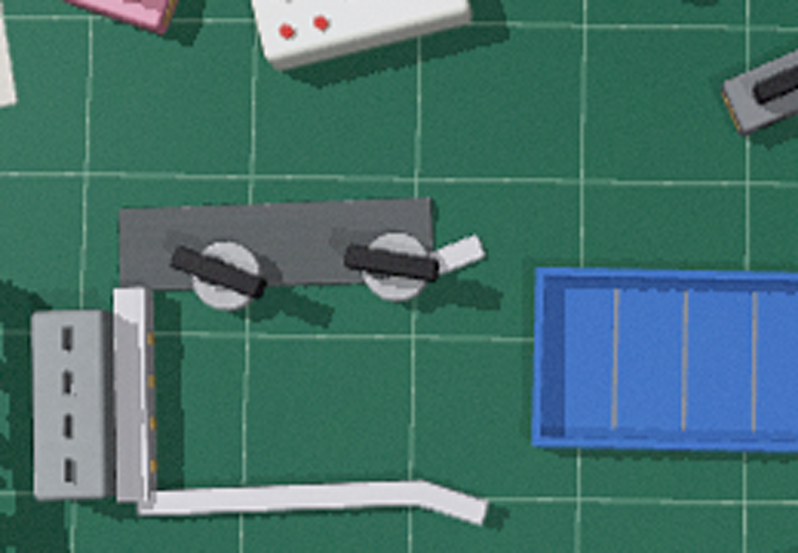

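View pics/crop2.png

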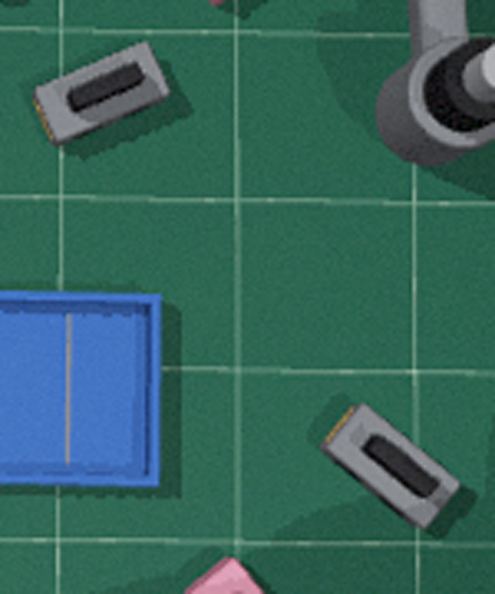

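```bash
python3 - <<'E'
from h import *
import pickle
f=pickle.load(open('top0.pkl','rb'))
a=lambda x,y,z:p2w(f,125+x/3.07,160+y/3.07,z)
b=lambda x,y,z:p2w(f,350+x/3.3,160+y/3.3,z)
P=lambda n,L:print(n,*[np.round(1000*q[:2],1) for q in L])
P('fence in',[a(160,491,.022),a(420,481,.022)])
P('stop',[a(151,289,.03),a(151,503,.03)])
P('strip',[a(120,210,.006),a(432,200,.006),a(432,284,.006),a(120,290,.006)])
P('discs 1,2',[a(397,266,.027),a(228,276,.027)])
P('bar1',[a(345,257,.064),a(438,269,.064)]); P('bar2',[a(173,257,.064),a(264,287,.064)])
P('tray',[a(537,270,.03),a(533,443,.03),b(158,485,.03),b(160,295,.03)])
A=[b(37,98,.03),b(150,43,.03),b(168,93,.03),b(57,143,.03)]; B=[b(358,405,.03),b(460,485,.03),b(427,528,.03),b(325,445,.03)]
P('A',A+[sum(A)/4]);P('B',B+[sum(B)/4]); P('bars',[b(68,103,.054),b(143,72,.054),b(367,442,.054),b(435,488,.054)])
s=robot.observe(); q=s['tool_rot']; print(R.from_quat(np.r_[q[1:],q[0]]).as_matrix().round(3))
E
```

```text
fence in [397.6 263.3] [406.9  80.5]
stop [539.5 272.5] [389.6 267.5]
strip [597.7 302.1] [608.2  77.3] [547.3  76.1] [539.9 300.1]
discs 1,2 [558.4  99.6] [549.6 219.1]
bar1 [561.4 132.2] [554.   67.9]
bar2 [559.7 250.5] [539.9 187.4]
tray [5.568e+02 2.000e-01] [434.8   1.1] [ 431.9 -213.5] [ 556.6 -214.5]
A [ 686.9 -132.3] [ 725.1 -207.5] [ 691.6 -219.6] [ 656.9 -145.8] [ 690.1 -176.3]
B [ 485.9 -345.2] [ 434.4 -411.9] [ 406.1 -390. ] [ 459.4 -323.3] [ 446.5 -367.6]
bars [ 679.8 -150.6] [ 701.  -199.6] [ 461.7 -345. ] [ 432.8 -388.8]
[[ 0.291 -0.001  0.957]
 [-0.957  0.002  0.291]
 [-0.002 -1.     0.   ]]
```

{"fn": "arm_command", "kwargs": {
  "deltas": [
    [130, 115, 0, 0, 0, 0.3, 60],
    [265, 231, 0, 0, 0, 0.616, 60],
    [265, 231, 0, 0, 0, 0.616, 60],
    [265, 231, 0, 0, 0, 0.616, 60],
    [265, 231, 0, 0, 0, 0.616, 60],
    [265, 231, 0, 0, 0, 0.616, 60],
    [265, 231, 0, 0, 0, 0.616, 60],
    [265, 231, 0, 0, 0, 0.616, 60],
    [265, 231, 0, 0, 0, 0.616, 60],
    [265, 231, 0, 0, 0, 0.616, 60],
    [265, 231, -80, 0, 0, 0.616, 60],
    [265, 231, -80, 0, 0, 0.616, 60]
  ],
  "grip_force": 40
}}

```text
t: 1.3
tcp_pos: [0.4443, -0.3687, 0.1491]
tool_rot: [-0.668, 0.669, -0.231, 0.23]
ft_force: [-0.2, -0.7, -0.4]
finger_gap: 0.703
```

```bash
cat >> h.py <<'E'
def st():
    s=robot.observe(); q=s['tool_rot']; M=R.from_quat(np.r_[q[1:],q[0]]).as_matrix()
    print('t',round(s['t'],2),'tcp',(1000*s['tcp_pos']).round(1),'xang',np.arctan2(M[1,0],M[0,0]).round(3),'down',M[:,1].round(3),'F',s['ft_force'].round(1),'gap',round(s['finger_gap']*85.4,1)); return s,M
def wrist(fn):
    s,M=st(); f=save('wrist',fn); H=np.array(f['hand_eye']); T=np.eye(4); T[:3,:3]=M; T[:3,3]=s['tcp_pos']; W=T@H
    f['attitude']=W[:3,:3]; f['origin']=W[:3,3]; return f
E
python3 - <<'E'
from h import *
f=wrist('w1')
E
```

```text
t 1.3 tcp [ 444.3 -368.7  149.1] xang -0.664 down [-0.001 -0.    -1.   ] F [-0.2 -0.7 -0.4] gap 60.0
```

View pics/w1.png

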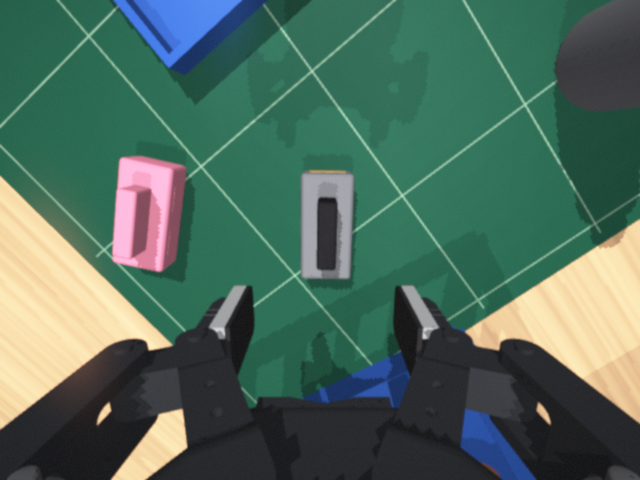

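The grey pack is centred at about (327,225) and lines up with the jaws. I'll compute its position and the offset to it.

```bash
python3 - <<'E'
from h import *
f=wrist('w1b')
for (u,v,z) in [(327,198,.054),(327,268,.054),(302,172,.03),(354,172,.03),(351,278,.03),(303,278,.03)]: print(np.round(1000*p2w(f,u,v,z)))
E
```

```text
t 1.35 tcp [ 442.  -367.   143.8] xang -0.664 down [-0.008  0.005 -1.   ] F [-2.4  1.7 -4.2] gap 59.8
[ 462. -344.   54.]
[ 432. -383.   54.]
[ 457. -321.   30.]
[ 486. -344.   30.]
[ 436. -408.   30.]
[ 406. -385.   30.]
```

{"fn": "arm_command", "kwargs": {
  "deltas": [
    [0, 2, -40, 0, 0, 0, 50],
    [0, 2, -80, 0, 0, 0, 50],
    [0, 2, -100, 0, 0, 0, 45],
    [0, 2, -116, 0, 0, 0, 45],
    [0, 2, -116, 0, 0, 0, 45],
    [0, 2, -116, 0, 0, 0, 45],
    [0, 2, -116, 0, 0, 0, 0],
    [0, 2, -116, 0, 0, 0, 0],
    [0, 2, -116, 0, 0, 0, 0],
    [0, 2, -116, 0, 0, 0, 0],
    [0, 2, -116, 0, 0, 0, 0],
    [0, 2, -116, 0, 0, 0, 0]
  ],
  "grip_force": 40
}}

```text
t: 2.6
tcp_pos: [0.4474, -0.3658, 0.0367]
tool_rot: [-0.669, 0.669, -0.228, 0.23]
ft_force: [-0.6, -1.2, 6.9]
finger_gap: 0.151
```

```bash
python3 - <<'E'
from h import *
st()
E
```

```text
t 2.6 tcp [ 447.4 -365.8   36.7] xang -0.66 down [ 0.002 -0.002 -1.   ] F [-0.6 -1.2  6.9] gap 12.9
```

{"fn": "arm_command", "kwargs": {
  "deltas": [
    [0, 0, 40, 0, 0, 0, 0],
    [0, 0, 80, 0, 0, 0, 0],
    [0, 0, 120, 0, 0, 0, 0],
    [8, 50, 120, 0, 0, -0.15, 0],
    [16, 100, 120, 0, 0, -0.3, 0],
    [24, 150, 120, 0, 0, -0.45, 0],
    [32, 200, 120, 0, 0, -0.6, 0],
    [40, 250, 120, 0, 0, -0.75, 0],
    [48, 300, 120, 0, 0, -0.9, 0],
    [48, 331, 120, 0, 0, -0.918, 0],
    [48, 331, 120, 0, 0, -0.918, 0],
    [48, 331, 120, 0, 0, -0.918, 0],
    [48, 331, 120, 0, 0, -0.918, 0]
  ],
  "grip_force": 50
}}

```text
t: 3.9
tcp_pos: [0.4944, -0.0352, 0.1551]
tool_rot: [-0.498, 0.499, -0.502, 0.502]
ft_force: [0.4, -0.1, -1.1]
finger_gap: 0.152
```

```bash
python3 - <<'E'
from h import *
f=wrist('w2')
E
```

```text
t 3.9 tcp [494.4 -35.2 155.1] xang -1.578 down [-0.001 -0.001 -1.   ] F [ 0.4 -0.1 -1.1] gap 13.0
```

View pics/w2.png

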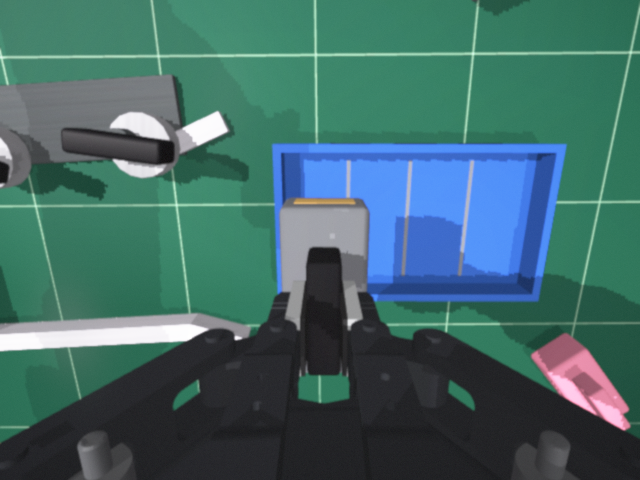

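The pack is held and lies square over the tray, between corners (274,145) and (566,145). Lowering it.

{"fn": "arm_command", "kwargs": {
  "deltas": [
    [0, 0, -40, 0, 0, 0, 0],
    [0, 0, -75, 0, 0, 0, 0],
    [0, 0, -95, 0, 0, 0, 0],
    [0, 0, -105, 0, 0, 0, 0],
    [0, 0, -111, 0, 0, 0, 0],
    [0, 0, -111, 0, 0, 0, 0],
    [0, 0, -111, 0, 0, 0, 0],
    [0, 0, -111, 0, 0, 0, 20],
    [0, 0, -111, 0, 0, 0, 30],
    [0, 0, -111, 0, 0, 0, 36],
    [0, 0, -111, 0, 0, 0, 36],
    [0, 0, -70, 0, 0, 0, 36],
    [0, 0, -30, 0, 0, 0, 36],
    [0, 0, 10, 0, 0, 0, 36],
    [0, 0, 50, 0, 0, 0, 36],
    [0, 0, 50, 0, 0, 0, 36],
    [0, 0, 50, 0, 0, 0, 36]
  ]
}}

```text
t: 5.65
tcp_pos: [0.4952, -0.034, 0.2063]
tool_rot: [-0.499, 0.498, -0.501, 0.503]
ft_force: [-0.6, 0.0, -1.0]
finger_gap: 0.424
```

```bash
python3 - <<'E'
from h import *
import pickle
f=save('top','top1')
f0=cv2.imread('pics/top0.png');f1=cv2.imread('pics/top1.png')
cv2.imwrite('pics/crop3.png',cv2.resize(f1[110:360,270:520],None,fx=2.4,fy=2.4,interpolation=cv2.INTER_CUBIC)); st()
E
```

```text
t 5.7 tcp [494.4 -34.  205. ] xang -1.578 down [-0. -0. -1.] F [ 1.1  0.2 -1. ] gap 36.1
```

View pics/crop3.png

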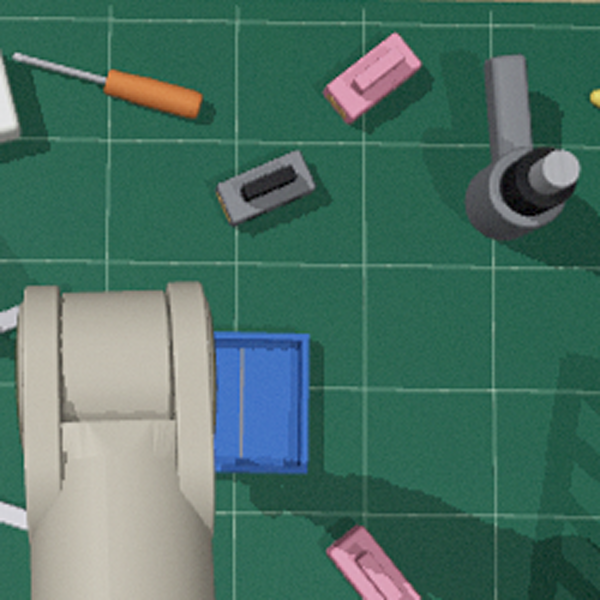

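{"fn": "arm_command", "kwargs": {
  "deltas": [
    [40, -30, 0, 0, 0, -0.15, 45],
    [80, -60, 0, 0, 0, -0.3, 45],
    [120, -88, 0, 0, 0, -0.45, 45],
    [160, -116, 0, 0, 0, -0.6, 45],
    [195, -142, 0, 0, 0, -0.75, 45],
    [195, -142, 0, 0, 0, -0.9, 45],
    [195, -142, 0, 0, 0, -1.05, 45],
    [195, -142, -50, 0, 0, -1.112, 45],
    [195, -142, -50, 0, 0, -1.112, 45],
    [195, -142, -50, 0, 0, -1.112, 45],
    [195, -142, -50, 0, 0, -1.112, 45]
  ]
}}

```text
t: 6.8
tcp_pos: [0.6902, -0.1761, 0.1569]
tool_rot: [-0.159, 0.158, -0.689, 0.689]
ft_force: [0.4, -0.5, 0.6]
finger_gap: 0.527
```

```bash
python3 - <<'E'
from h import *
f=wrist('w3')
E
```

```text
t 6.8 tcp [ 690.2 -176.1  156.9] xang -2.688 down [ 0.002 -0.    -1.   ] F [ 0.4 -0.5  0.6] gap 45.0
```

View pics/w3.png

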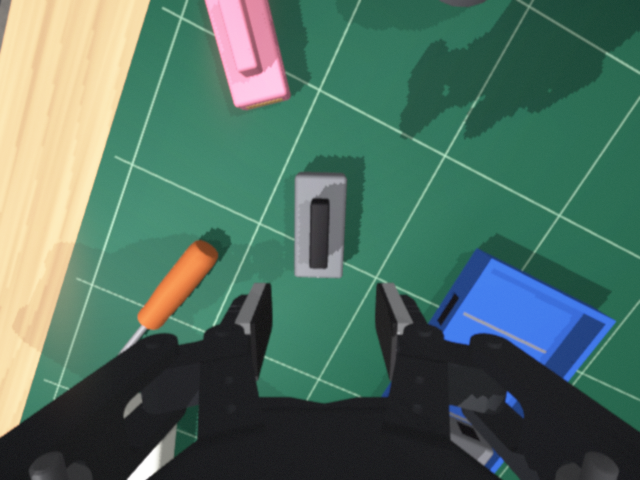

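Pack A sits at (319,225), aligned between the jaws and clear of the screwdriver at (180,280). Grasping it.

{"fn": "arm_command", "kwargs": {
  "deltas": [
    [0, 0, -40, 0, 0, 0, 45],
    [0, 0, -80, 0, 0, 0, 45],
    [0, 0, -105, 0, 0, 0, 45],
    [0, 0, -119, 0, 0, 0, 45],
    [0, 0, -119, 0, 0, 0, 45],
    [0, 0, -119, 0, 0, 0, 45],
    [0, 0, -119, 0, 0, 0, 0],
    [0, 0, -119, 0, 0, 0, 0],
    [0, 0, -119, 0, 0, 0, 0],
    [0, 0, -119, 0, 0, 0, 0],
    [0, 0, -119, 0, 0, 0, 0],
    [0, 0, -119, 0, 0, 0, 0]
  ]
}}

```text
t: 8.05
tcp_pos: [0.6908, -0.1761, 0.038]
tool_rot: [-0.159, 0.157, -0.689, 0.69]
ft_force: [1.3, -0.2, 6.2]
finger_gap: 0.15
```

```bash
python3 - <<'E'
from h import *
st()
E
```

```text
t 8.05 tcp [ 690.8 -176.1   38. ] xang -2.69 down [ 0.003 -0.001 -1.   ] F [ 1.3 -0.2  6.2] gap 12.8
```

{"fn": "arm_command", "kwargs": {
  "deltas": [
    [0, 0, 40, 0, 0, 0, 0],
    [0, 0, 80, 0, 0, 0, 0],
    [0, 0, 120, 0, 0, 0.15, 0],
    [-45, 20, 120, 0, 0, 0.3, 0],
    [-90, 40, 120, 0, 0, 0.45, 0],
    [-135, 60, 120, 0, 0, 0.6, 0],
    [-180, 80, 120, 0, 0, 0.75, 0],
    [-195, 91, 120, 0, 0, 0.9, 0],
    [-195, 91, 120, 0, 0, 1.05, 0],
    [-195, 91, 120, 0, 0, 1.112, 0],
    [-195, 91, 120, 0, 0, 1.112, 0],
    [-195, 91, 120, 0, 0, 1.112, 0],
    [-195, 91, 120, 0, 0, 1.112, 0]
  ]
}}

```text
t: 9.35
tcp_pos: [0.4945, -0.0851, 0.1561]
tool_rot: [0.498, -0.498, 0.502, -0.502]
ft_force: [-0.1, 0.4, -1.3]
finger_gap: 0.148
```

```bash
python3 - <<'E'
from h import *
f=wrist('w4')
E
```

```text
t 9.35 tcp [494.5 -85.1 156.1] xang -1.58 down [-0.  0. -1.] F [-0.1  0.4 -1.3] gap 12.7
```

View pics/w4.png

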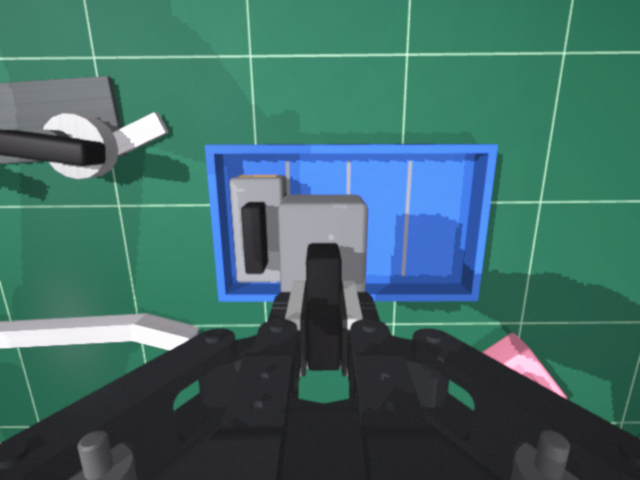

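Pack B stands in the front slot at (258,228). Pack A is held over the next slot, so I'll lower it.

{"fn": "arm_command", "kwargs": {
  "deltas": [
    [0, 0, -40, 0, 0, 0, 0],
    [0, 0, -75, 0, 0, 0, 0],
    [0, 0, -95, 0, 0, 0, 0],
    [0, 0, -105, 0, 0, 0, 0],
    [0, 0, -111, 0, 0, 0, 0],
    [0, 0, -111, 0, 0, 0, 0],
    [0, 0, -111, 0, 0, 0, 0],
    [0, 0, -111, 0, 0, 0, 20],
    [0, 0, -111, 0, 0, 0, 30],
    [0, 0, -111, 0, 0, 0, 34],
    [0, 0, -111, 0, 0, 0, 34],
    [0, 0, -70, 0, 0, 0, 34],
    [0, 0, -30, 0, 0, 0, 34],
    [0, 0, 10, 0, 0, 0, 34],
    [0, 0, 50, 0, 0, 0, 34],
    [0, 0, 50, 0, 0, 0, 34],
    [0, 0, 50, 0, 0, 0, 34]
  ]
}}

```text
t: 11.1
tcp_pos: [0.4952, -0.0851, 0.2073]
tool_rot: [-0.499, 0.498, -0.501, 0.503]
ft_force: [-0.3, 0.8, -0.4]
finger_gap: 0.4
```

{"fn": "arm_command", "kwargs": {
  "deltas": [
    [16, 48, 0, 0, 0, 0.15, 45],
    [32, 96, 0, 0, 0, 0.3, 45],
    [48, 144, 0, 0, 0, 0.45, 45],
    [64, 192, 0, 0, 0, 0.6, 45],
    [64, 195, 0, 0, 0, 0.75, 45],
    [64, 195, 0, 0, 0, 0.9, 45],
    [64, 195, 0, 0, 0, 1.05, 45],
    [64, 195, 0, 0, 0, 1.2, 45],
    [64, 195, 0, 0, 0, 1.35, 45],
    [64, 195, -40, 0, 0, 1.46, 45],
    [64, 195, -40, 0, 0, 1.46, 45],
    [64, 195, -40, 0, 0, 1.46, 45],
    [64, 195, -40, 0, 0, 1.46, 45]
  ]
}}

```text
t: 12.4
tcp_pos: [0.559, 0.1102, 0.1672]
tool_rot: [0.706, -0.706, 0.042, -0.043]
ft_force: [0.5, -0.6, 0.5]
finger_gap: 0.528
```

```bash
python3 - <<'E'
from h import *
f=wrist('w5')
for n,p in [('k1',(.5595,.110,.064)),('lobe',(.5549,.0683,.064)),('k2',(.5533,.2293,.064))]: print(n,w2p(f,p).round())
E
```

```text
t 12.4 tcp [559.  110.2 167.2] xang -0.12 down [ 0.001  0.    -1.   ] F [ 0.5 -0.6  0.5] gap 45.1
k1 [324. 238.]
lobe [325. 291.]
k2 [292.  59.]
```

View pics/w5.png

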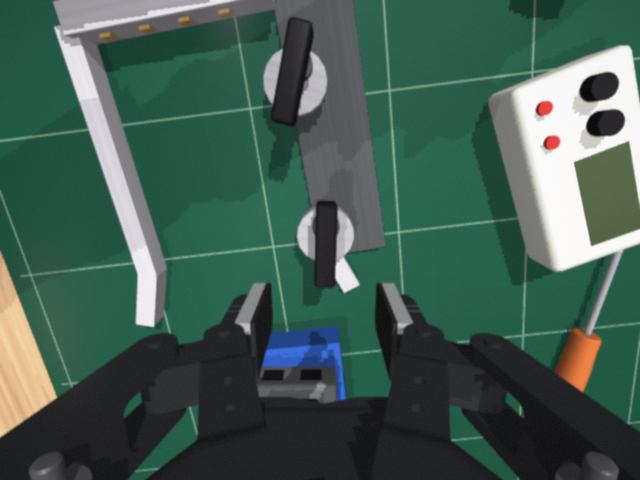

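Bar 1 runs from (326,203) to (325,287) and lines up with the jaws. Gripping at the pivot and turning counter-clockwise.

{"fn": "arm_command", "kwargs": {
  "deltas": [
    [0, 2, -45, 0, 0, 0, 45],
    [0, 2, -90, 0, 0, 0, 45],
    [0, 2, -128, 0, 0, 0, 45],
    [0, 2, -128, 0, 0, 0, 45],
    [0, 2, -128, 0, 0, 0, 45],
    [0, 2, -128, 0, 0, 0, 0],
    [0, 2, -128, 0, 0, 0, 0],
    [0, 2, -128, 0, 0, 0, 0],
    [0, 2, -128, 0, 0, 0, 0],
    [0, 2, -128, 0, 0, 0, 0],
    [0, 2, -128, 0, 0, 0.1, 0],
    [0, 2, -128, 0, 0, 0.2, 0],
    [0, 2, -128, 0, 0, 0.3, 0],
    [0, 2, -128, 0, 0, 0.4, 0],
    [0, 2, -128, 0, 0, 0.5, 0],
    [0, 2, -128, 0, 0, 0.6, 0],
    [0, 2, -128, 0, 0, 0.7, 0],
    [0, 2, -128, 0, 0, 0.8, 0],
    [0, 2, -128, 0, 0, 0.8, 0],
    [0, 2, -128, 0, 0, 0.8, 0]
  ]
}}

```text
t: 14.45
tcp_pos: [0.5604, 0.1123, 0.0412]
tool_rot: [-0.666, 0.667, 0.238, -0.235]
ft_force: [-1.2, -0.8, 11.1]
finger_gap: 0.175
```

```bash
python3 - <<'E'
from h import *
st()
E
```

```text
t 14.45 tcp [560.4 112.3  41.2] xang 0.682 down [ 0.004  0.    -1.   ] F [-1.2 -0.8 11.1] gap 14.9
```

{"fn": "arm_command", "kwargs": {
  "deltas": [
    [0, 0, 2, 0, 0, 0, 30],
    [0, 0, 2, 0, 0, 0, 45],
    [0, 0, 2, 0, 0, 0, 45],
    [0, 0, 50, 0, 0, 0, 45],
    [0, 0, 100, 0, 0, -0.15, 45],
    [0, 30, 128, 0, 0, -0.3, 45],
    [-6, 80, 128, 0, 0, -0.45, 45],
    [-6, 119, 128, 0, 0, -0.6, 45],
    [-6, 119, 128, 0, 0, -0.75, 45],
    [-6, 119, 128, 0, 0, -0.9, 45],
    [-6, 119, 128, 0, 0, -0.98, 45],
    [-6, 119, 128, 0, 0, -0.98, 45],
    [-6, 119, 128, 0, 0, -0.98, 45],
    [-6, 119, 128, 0, 0, -0.98, 45]
  ]
}}

```text
t: 15.85
tcp_pos: [0.5526, 0.2309, 0.1662]
tool_rot: [0.699, -0.699, 0.104, -0.104]
ft_force: [0.7, 0.6, 0.0]
finger_gap: 0.533
```

```bash
python3 - <<'E'
from h import *
f=wrist('w6')
for n,p in [('k1',(.5595,.112,.064)),('k2',(.5533,.2313,.064))]: print(n,w2p(f,p).round())
E
```

```text
t 15.85 tcp [552.6 230.9 166.2] xang -0.296 down [-0.  0. -1.] F [0.7 0.6 0. ] gap 45.5
k1 [375. 371.]
k2 [324. 237.]
```

View pics/w6.png

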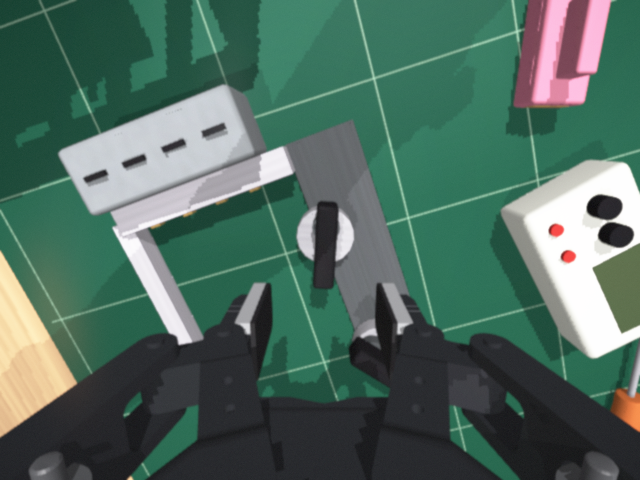

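Bar 2 runs from (327,203) to (324,287) and is aligned. Same procedure.

{"fn": "arm_command", "kwargs": {
  "deltas": [
    [0, 2, -45, 0, 0, 0, 45],
    [0, 2, -90, 0, 0, 0, 45],
    [0, 2, -124, 0, 0, 0, 45],
    [0, 2, -124, 0, 0, 0, 45],
    [0, 2, -124, 0, 0, 0, 45],
    [0, 2, -124, 0, 0, 0, 0],
    [0, 2, -124, 0, 0, 0, 0],
    [0, 2, -124, 0, 0, 0, 0],
    [0, 2, -124, 0, 0, 0, 0],
    [0, 2, -124, 0, 0, 0.1, 0],
    [0, 2, -124, 0, 0, 0.2, 0],
    [0, 2, -124, 0, 0, 0.3, 0],
    [0, 2, -124, 0, 0, 0.4, 0],
    [0, 2, -124, 0, 0, 0.5, 0],
    [0, 2, -124, 0, 0, 0.6, 0],
    [0, 2, -124, 0, 0, 0.7, 0],
    [0, 2, -124, 0, 0, 0.8, 0],
    [0, 2, -124, 0, 0, 0.9, 0],
    [0, 2, -124, 0, 0, 0.95, 0],
    [0, 2, -124, 0, 0, 0.95, 0]
  ]
}}

```text
t: 17.9
tcp_pos: [0.5534, 0.2333, 0.0451]
tool_rot: [-0.669, 0.67, 0.228, -0.226]
ft_force: [-5.2, -3.7, 16.7]
finger_gap: 0.18
```

```bash
python3 - <<'E'
from h import *
st()
E
```

```text
t 17.9 tcp [553.4 233.3  45.1] xang 0.654 down [ 0.002  0.    -1.   ] F [-5.2 -3.7 16.7] gap 15.4
```

{"fn": "arm_command", "kwargs": {
  "deltas": [
    [0, 0, 2, 0, 0, 0, 30],
    [0, 0, 2, 0, 0, 0, 45],
    [0, 0, 2, 0, 0, 0, 45],
    [0, 0, 50, 0, 0, 0, 45],
    [0, 0, 100, 0, 0, 0, 45],
    [-6, -45, 120, 0, 0, 0.1, 45],
    [-12, -90, 120, 0, 0, 0.2, 40],
    [-18, -140, 120, 0, 0, 0.3, 35],
    [-24, -190, 120, 0, 0, 0.4, 30],
    [-30, -240, 120, 0, 0, 0.5, 30],
    [-36, -290, 120, 0, 0, 0.6, 30],
    [-42, -340, 120, 0, 0, 0.7, 30],
    [-50, -390, 120, 0, 0, 0.8, 30],
    [-59, -435, 110, 0, 0, 0.91, 30],
    [-59, -445, 90, 0, 0, 0.91, 30],
    [-59, -445, 90, 0, 0, 0.91, 30],
    [-59, -445, 90, 0, 0, 0.91, 30]
  ]
}}

```text
t: 19.6
tcp_pos: [0.4937, -0.2105, 0.1324]
tool_rot: [0.502, -0.502, -0.498, 0.498]
ft_force: [0.5, 0.4, 0.5]
finger_gap: 0.347
```

```bash
python3 - <<'E'
from h import *
f=wrist('w7')
for n,p in [('wallL',(.432,-.2135,.03)),('wallR',(.5566,-.2145,.03)),('inner',(.495,-.2085,.03)),('padmid',(.494,-.2117,.03))]: print(n,w2p(f,p).round())
E
```

```text
t 19.6 tcp [ 493.7 -210.5  132.4] xang 1.563 down [-0.     0.001 -1.   ] F [0.5 0.4 0.5] gap 29.6
wallL [318. 150.]
wallR [318. 316.]
inner [326. 239.]
padmid [321. 238.]
```

View pics/w7.png

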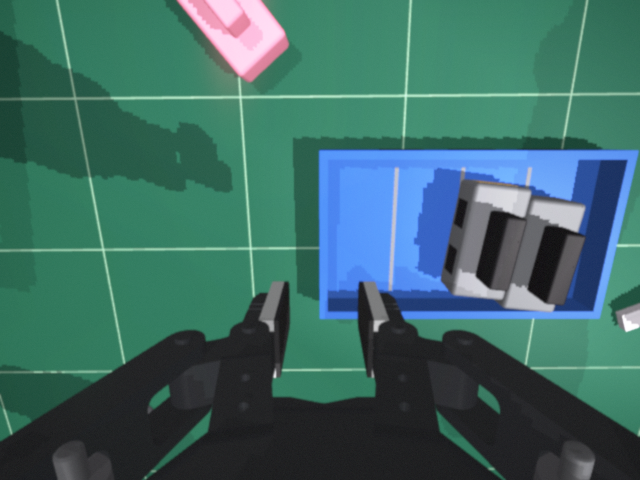

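The rear wall matches my prediction (left edge at x=319 px). The packs at (485,240) and (540,250) look turned, so I'll check their poses.

```bash
python3 - <<'E'
from h import *
im=cv2.imread('pics/w7.png')
cv2.imwrite('pics/crop4.png',cv2.resize(im[130:330,420:640],None,fx=3,fy=3,interpolation=cv2.INTER_CUBIC))
E
```

```text
(no output)
```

View pics/crop4.png

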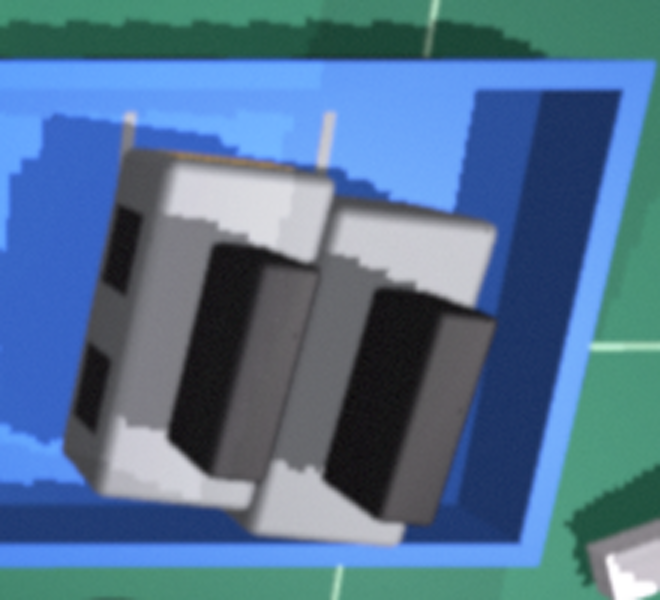

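```bash
python3 - <<'E'
from h import *
f=wrist('w7b')
g=lambda x,y,z:(1000*p2w(f,420+x/3,130+y/3,z)[:2]).round()
print('B',[g(*c,.036) for c in [(340,200),(495,228),(400,545),(255,535)]])
print('A',[g(*c,.036) for c in [(170,162),(333,182),(255,508),(102,495)]])
print('barB',[g(*c,.06) for c in [(375,290),(440,315),(383,520),(325,475)]],'barA',[g(*c,.06) for c in [(210,245),(265,262),(212,475),(168,440)]])
print('wall',[g(*c,.03) for c in [(655,62),(540,567)]])
E
```

```text
t 19.65 tcp [ 494.4 -209.8  133.1] xang 1.564 down [ 0.001  0.001 -1.   ] F [0.4 0.3 0. ] gap 30.4
B [array([465., -65.]), array([471., -29.]), array([552., -37.]), array([549., -74.])]
A [array([ 456., -105.]), array([461., -68.]), array([542., -75.]), array([ 538., -113.])]
barB [array([480., -70.]), array([485., -55.]), array([533., -59.]), array([522., -74.])] barA [array([ 470., -105.]), array([474., -93.]), array([522., -99.]), array([ 514., -109.])]
wall [array([435.,   5.]), array([562.,   5.])]
```

Both packs are upright and in the tray. B was knocked about 15 mm against A and is yawed by 0.1 rad, which is harmless. Next I'll grip the tray's rear wall.

{"fn": "arm_command", "kwargs": {
  "deltas": [
    [0, 0, -40, 0, 0, 0, 30],
    [0, 0, -80, 0, 0, 0, 30],
    [0, 0, -105, 0, 0, 0, 30],
    [0, 0, -115, 0, 0, 0, 30],
    [0, 0, -115, 0, 0, 0, 30],
    [0, 0, -115, 0, 0, 0, 0],
    [0, 0, -115, 0, 0, 0, 0],
    [0, 0, -115, 0, 0, 0, 0],
    [0, 0, -115, 0, 0, 0, 0],
    [0, 0, -115, 0, 0, 0, 0],
    [0, 0, -115, 0, 0, 0, 0]
  ],
  "grip_force": 60
}}

```text
t: 20.8
tcp_pos: [0.4952, -0.2118, 0.0193]
tool_rot: [-0.501, 0.503, 0.498, -0.497]
ft_force: [-1.0, 1.5, 7.1]
finger_gap: 0.044
```

```bash
python3 - <<'E'
from h import *
st()
E
```

```text
t 20.8 tcp [ 495.2 -211.8   19.3] xang 1.562 down [ 0.003 -0.001 -1.   ] F [-1.   1.5  7.1] gap 3.8
```

{"fn": "arm_command", "kwargs": {
  "deltas": [
    [0, 0, 3, 0, 0, 0, 0],
    [-2, 7, 3, 0, 0, 0.011, 0],
    [-4, 14, 3, 0, 0, 0.022, 0],
    [-6, 21, 3, 0, 0, 0.034, 0],
    [-8, 28, 3, 0, 0, 0.045, 0],
    [-9, 33, 3, 0, 0, 0.056, 0],
    [-9, 33, 3, 0, 0, 0.056, 0],
    [-9, 33, 3, 0, 0, 0.056, 0]
  ]
}}

```text
t: 21.6
tcp_pos: [0.4845, -0.1781, 0.0201]
tool_rot: [-0.488, 0.487, 0.512, -0.512]
ft_force: [0.7, 1.5, -2.8]
finger_gap: 0.047
```

```bash
python3 - <<'E'
from h import *
st()
f=save('top','top2'); im=cv2.imread('pics/top2.png')
import pickle; pickle.dump(f,open('top2.pkl','wb'))
cv2.imwrite('pics/crop5.png',cv2.resize(im[200:345,130:400],None,fx=2.96,fy=2.96,interpolation=cv2.INTER_CUBIC))
E
```

```text
t 21.6 tcp [ 484.5 -178.1   20.1] xang 1.619 down [-0.     0.001 -1.   ] F [ 0.7  1.5 -2.8] gap 4.0
```

View pics/crop5.png

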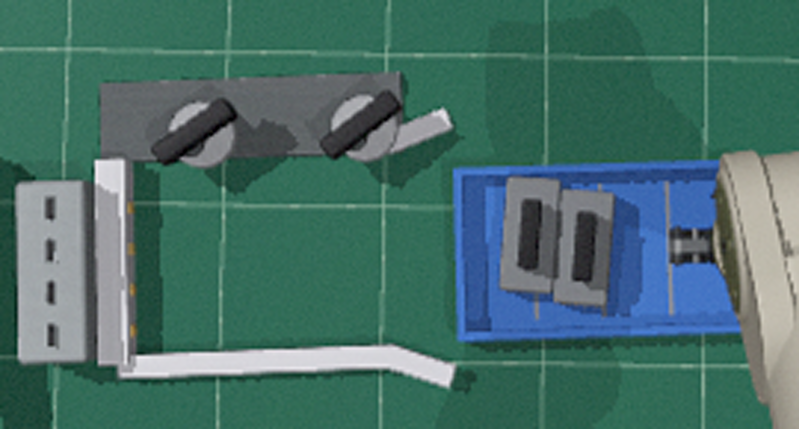

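The tray is aligned and both lobes point away. I'll check the tray's x in the dock frame.

```bash
python3 - <<'E'
from h import *
import pickle
f=pickle.load(open('top2.pkl','rb'))
c,s=np.cos(.049),np.sin(.049)
def d(x,y,z):
    p=1000*p2w(f,130+x/2.96,200+y/2.96,z)[:2]-[465.6,165.3]; return np.round([c*p[0]+s*p[1],-s*p[0]+c*p[1]],1)
print('tray',d(454,170,.03),d(459,341,.03),d(715,162,.03),d(735,332,.03))
print('fence',d(140,356,.022),d(385,347,.022),'stop',d(131,165,.03),d(127,360,.03))
E
```

```text
tray [  63.6 -132.8] [ -61.1 -132.6] [  62.7 -324.6] [ -61.9 -333.9]
fence [-63.9 100.8] [-63.8 -78. ] stop [ 75.5 103.4] [-66.1 108.5]
```

{"fn": "arm_command", "kwargs": {
  "deltas": [
    [0, 20, 0, 0, 0, 0, 0],
    [0, 40, 0, 0, 0, 0, 0],
    [-1, 60, 0, 0, 0, 0, 0],
    [-2, 80, 0, 0, 0, 0, 0],
    [-3, 100, 0, 0, 0, 0, 0],
    [-4, 120, 0, 0, 0, 0, 0],
    [-5, 140, 0, 0, 0, 0, 0],
    [-6, 160, 0, 0, 0, 0, 0],
    [-7, 180, 0, 0, 0, 0, 0],
    [-8, 200, 0, 0, 0, 0, 0],
    [-9, 215, 0, 0, 0, 0, 0],
    [-9, 225, 0, 0, 0, 0, 0],
    [-9, 225, 0, 0, 0, 0, 0],
    [-9, 225, 0, 0, 0, 0, 0]
  ]
}}

```text
t: 23.05
tcp_pos: [0.4757, 0.046, 0.0202]
tool_rot: [-0.488, 0.488, 0.512, -0.512]
ft_force: [-0.2, 1.9, -2.9]
finger_gap: 0.045
```

```bash
python3 - <<'E'
from h import *
st()
E
```

```text
t 23.05 tcp [475.7  46.   20.2] xang 1.618 down [-0.  0. -1.] F [-0.2  1.9 -2.9] gap 3.8
```

{"fn": "arm_command", "kwargs": {
  "deltas": [
    [0, 5, 0, 0, 0, 0, 0],
    [0, 10, 0, 0, 0, 0, 0],
    [-1, 14, 0, 0, 0, 0, 0],
    [-1, 17, 0, 0, 0, 0, 0],
    [-1, 19, 0, 0, 0, 0, 0],
    [-1, 21, 0, 0, 0, 0, 0],
    [-1, 21, 0, 0, 0, 0, 0],
    [-1, 21, 0, 0, 0, 0, 0]
  ]
}}

```text
t: 23.85
tcp_pos: [0.4758, 0.0622, 0.0201]
tool_rot: [0.487, -0.491, -0.509, 0.512]
ft_force: [3.8, -14.8, -2.0]
finger_gap: 0.044
```

```bash
python3 - <<'E'
from h import *
st()
E
```

```text
t 23.85 tcp [475.8  62.2  20.1] xang 1.614 down [ 0.001 -0.006 -1.   ] F [  3.8 -14.8  -2. ] gap 3.8
```

{"fn": "arm_command", "kwargs": {
  "deltas": [
    [-2, -2, 0, 0, 0, 0, 0],
    [-3, -3, 0, 0, 0, 0, 0],
    [-3, -3, 0, 0, 0, 0, 0],
    [-3, -3, 0, 0, 0, 0, 10],
    [-3, -3, 0, 0, 0, 0, 25],
    [-3, -3, 0, 0, 0, 0, 25],
    [-3, -3, 40, 0, 0, 0, 25],
    [-3, -3, 90, 0, 0, 0, 25],
    [-3, -3, 140, 0, 0, 0, 25],
    [-3, -3, 140, 0, 0, 0, 25],
    [-3, -3, 140, 0, 0, 0, 25]
  ]
}}

```text
t: 24.95
tcp_pos: [0.4723, 0.0644, 0.1613]
tool_rot: [-0.487, 0.489, 0.512, -0.511]
ft_force: [-0.1, 0.4, -0.8]
finger_gap: 0.294
```

```bash
python3 - <<'E'
from h import *
f=wrist('w8')
E
```

```text
t 24.95 tcp [472.3  64.4 161.3] xang 1.618 down [ 0.003 -0.001 -1.   ] F [-0.1  0.4 -0.8] gap 25.1
```

View pics/w8.png

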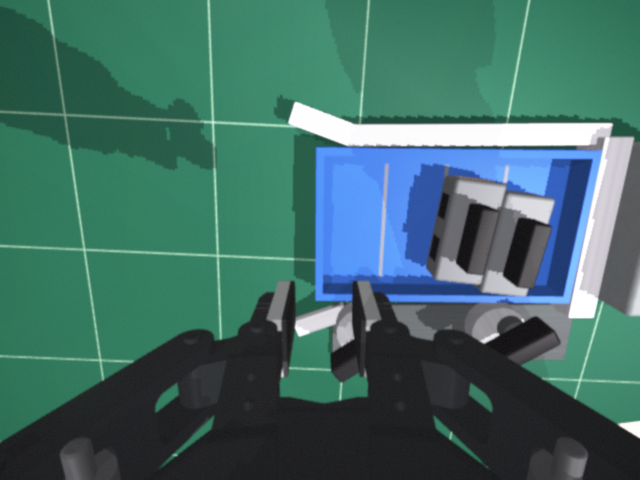

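The tray is against the stop (600,150) and along the fence, with both packs standing. Next is clamp 1.

{"fn": "arm_command", "kwargs": {
  "deltas": [
    [30, 16, 0, 0, 0, -0.15, 45],
    [60, 32, 0, 0, 0, -0.3, 45],
    [87, 48, 0, 0, 0, -0.45, 45],
    [87, 48, 0, 0, 0, -0.6, 45],
    [87, 48, 0, 0, 0, -0.75, 45],
    [87, 48, 0, 0, 0, -0.9, 45],
    [87, 48, 0, 0, 0, -0.936, 45],
    [87, 48, -40, 0, 0, -0.936, 45],
    [87, 48, -80, 0, 0, -0.936, 45],
    [87, 48, -115, 0, 0, -0.936, 45],
    [87, 48, -115, 0, 0, -0.936, 45],
    [87, 48, -115, 0, 0, -0.936, 45],
    [87, 48, -115, 0, 0, -0.936, 0],
    [87, 48, -115, 0, 0, -0.936, 0],
    [87, 48, -115, 0, 0, -0.936, 0],
    [87, 48, -115, 0, 0, -0.936, 0],
    [87, 48, -115, 0, 0, -0.936, 0]
  ],
  "grip_force": 60
}}

```text
t: 26.7
tcp_pos: [0.5601, 0.1127, 0.0474]
tool_rot: [-0.666, 0.667, 0.238, -0.235]
ft_force: [-0.6, 1.5, 7.4]
finger_gap: 0.168
```

```bash
python3 - <<'E'
from h import *
print(st()[0]['torque'])
E
```

```text
t 26.7 tcp [560.1 112.7  47.4] xang 0.682 down [ 0.004  0.001 -1.   ] F [-0.6  1.5  7.4] gap 14.4
[ 0.15635311  0.10437461 -0.09926087]
```

{"fn": "arm_command", "kwargs": {
  "deltas": [
    [0, 0, 0, 0, 0, -0.12, 0],
    [0, 0, 0, 0, 0, -0.24, 0],
    [0, 0, 0, 0, 0, -0.36, 0],
    [0, 0, 0, 0, 0, -0.48, 0],
    [0, 0, 0, 0, 0, -0.6, 0],
    [0, 0, 0, 0, 0, -0.72, 0],
    [0, 0, 0, 0, 0, -0.84, 0],
    [0, 0, 0, 0, 0, -0.94, 0],
    [0, 0, 0, 0, 0, -1.0, 0],
    [0, 0, 0, 0, 0, -1.0, 0],
    [0, 0, 0, 0, 0, -1.0, 0]
  ]
}}

```text
t: 27.8
tcp_pos: [0.5613, 0.1129, 0.0474]
tool_rot: [0.699, -0.697, 0.11, -0.114]
ft_force: [5.7, 2.0, 0.4]
finger_gap: 0.172
```

```bash
python3 - <<'E'
from h import *
print(st()[0]['torque'])
E
```

```text
t 27.8 tcp [561.3 112.9  47.4] xang -0.318 down [ 0.006  0.002 -1.   ] F [5.7 2.  0.4] gap 14.7
[ 0.35383906 -1.09043771 -0.06864781]
```

{"fn": "arm_command", "kwargs": {
  "deltas": [
    [0, 0, 0, 0, 0, -0.05, 0],
    [0, 0, 0, 0, 0, -0.1, 0],
    [0, 0, 0, 0, 0, -0.1, 0]
  ]
}}

```text
t: 28.1
tcp_pos: [0.5616, 0.1128, 0.0474]
tool_rot: [0.693, -0.691, 0.145, -0.149]
ft_force: [7.4, 1.4, 1.1]
finger_gap: 0.17
```

```bash
python3 - <<'E'
from h import *
print(st()[0]['torque'])
E
```

```text
t 28.1 tcp [561.6 112.8  47.4] xang -0.418 down [ 0.007  0.001 -1.   ] F [7.4 1.4 1.1] gap 14.5
[ 0.26245578 -1.47250037  0.91780407]
```

{"fn": "arm_command", "kwargs": {
  "deltas": [
    [0, 0, 0, 0, 0, -0.05, 0],
    [0, 0, 0, 0, 0, -0.1, 0],
    [0, 0, 0, 0, 0, -0.1, 0]
  ]
}}

```text
t: 28.4
tcp_pos: [0.5619, 0.1127, 0.0474]
tool_rot: [0.685, -0.683, 0.178, -0.183]
ft_force: [8.5, 0.5, -0.5]
finger_gap: 0.168
```

```bash
python3 - <<'E'
from h import *
print(st()[0]['torque'])
E
```

```text
t 28.4 tcp [561.9 112.7  47.4] xang -0.516 down [ 0.008  0.001 -1.   ] F [ 8.5  0.5 -0.5] gap 14.4
[ 0.01493194 -1.80230817  1.97193349]
```

{"fn": "arm_command", "kwargs": {
  "deltas": [
    [0, 0, 0, 0, 0, 0, 25],
    [0, 0, 0, 0, 0, 0, 45],
    [0, 0, 0, 0, 0, 0, 45],
    [0, 0, 50, 0, 0, 0, 45],
    [0, 0, 100, 0, 0, 0.15, 45],
    [-2, 40, 100, 0, 0, 0.3, 45],
    [-4, 80, 100, 0, 0, 0.45, 45],
    [-6, 121, 100, 0, 0, 0.6, 45],
    [-6, 121, 100, 0, 0, 0.75, 45],
    [-6, 121, 100, 0, 0, 0.9, 45],
    [-6, 121, 100, 0, 0, 1.05, 45],
    [-6, 121, 100, 0, 0, 1.172, 45],
    [-6, 121, 50, 0, 0, 1.172, 45],
    [-6, 121, 1, 0, 0, 1.172, 45],
    [-6, 121, 1, 0, 0, 1.172, 45],
    [-6, 121, 1, 0, 0, 1.172, 0],
    [-6, 121, 1, 0, 0, 1.172, 0],
    [-6, 121, 1, 0, 0, 1.172, 0],
    [-6, 121, 1, 0, 0, 1.172, 0],
    [-6, 121, 1, 0, 0, 1.172, 0]
  ]
}}

```text
t: 30.4
tcp_pos: [0.5533, 0.2336, 0.0494]
tool_rot: [-0.669, 0.67, 0.228, -0.226]
ft_force: [-5.6, -2.1, 4.6]
finger_gap: 0.167
```

```bash
python3 - <<'E'
from h import *
print(st()[0]['torque'])
E
```

```text
t 30.4 tcp [553.3 233.6  49.4] xang 0.654 down [ 0.002  0.    -1.   ] F [-5.6 -2.1  4.6] gap 14.3
[-0.48155448  1.03872754 -0.23423161]
```

{"fn": "arm_command", "kwargs": {
  "deltas": [
    [0, 0, 0, 0, 0, -0.12, 0],
    [0, 0, 0, 0, 0, -0.24, 0],
    [0, 0, 0, 0, 0, -0.36, 0],
    [0, 0, 0, 0, 0, -0.48, 0],
    [0, 0, 0, 0, 0, -0.6, 0],
    [0, 0, 0, 0, 0, -0.72, 0],
    [0, 0, 0, 0, 0, -0.84, 0],
    [0, 0, 0, 0, 0, -0.92, 0],
    [0, 0, 0, 0, 0, -0.97, 0],
    [0, 0, 0, 0, 0, -0.97, 0],
    [0, 0, 0, 0, 0, -0.97, 0]
  ]
}}

```text
t: 31.5
tcp_pos: [0.5555, 0.2338, 0.0495]
tool_rot: [0.699, -0.697, 0.109, -0.113]
ft_force: [6.3, -0.0, -4.7]
finger_gap: 0.172
```

```bash
python3 - <<'E'
from h import *
print(st()[0]['torque'])
E
```

```text
t 31.5 tcp [555.5 233.8  49.5] xang -0.316 down [ 0.007  0.002 -1.   ] F [ 6.3 -0.  -4.7] gap 14.7
[-0.09347772 -1.21940446  0.40919823]
```

{"fn": "arm_command", "kwargs": {
  "deltas": [
    [0, 0, 0, 0, 0, -0.05, 0],
    [0, 0, 0, 0, 0, -0.1, 0],
    [0, 0, 0, 0, 0, -0.1, 0]
  ]
}}

```text
t: 31.8
tcp_pos: [0.5559, 0.2337, 0.0495]
tool_rot: [0.693, -0.691, 0.144, -0.149]
ft_force: [8.5, -0.3, -4.7]
finger_gap: 0.17
```

```bash
python3 - <<'E'
from h import *
print(st()[0]['torque'])
E
```

```text
t 31.8 tcp [555.9 233.7  49.5] xang -0.416 down [ 0.007  0.002 -1.   ] F [ 8.5 -0.3 -4.7] gap 14.6
[-0.2174951  -1.58736545  1.23551347]
```

{"fn": "arm_command", "kwargs": {
  "deltas": [
    [0, 0, 0, 0, 0, -0.05, 0],
    [0, 0, 0, 0, 0, -0.1, 0],
    [0, 0, 0, 0, 0, -0.1, 0]
  ]
}}

```text
t: 32.1
tcp_pos: [0.5563, 0.2344, 0.0497]
tool_rot: [0.686, -0.682, 0.178, -0.183]
ft_force: [9.8, 1.1, -6.5]
finger_gap: 0.168
```

```bash
python3 - <<'E'
from h import *
print(st()[0]['torque'])
E
```

```text
t 32.1 tcp [556.3 234.4  49.7] xang -0.516 down [ 0.009  0.003 -1.   ] F [ 9.8  1.1 -6.5] gap 14.4
[ 0.39981622 -1.87738417  1.40276595]
```

{"fn": "arm_command", "kwargs": {
  "deltas": [
    [0, 0, 0, 0, 0, 0, 25],
    [0, 0, 0, 0, 0, 0, 45],
    [0, 0, 0, 0, 0, 0, 45],
    [0, 0, 50, 0, 0, 0, 45],
    [0, 0, 60, 0, 0, 0, 45],
    [2, -45, 60, 0, 0, 0, 45],
    [4, -90, 60, 0, 0, 0, 45],
    [6, -121, 60, 0, 0, 0, 45],
    [6, -121, 60, 0, 0, 0, 45],
    [6, -121, 20, 0, 0, 0, 45],
    [6, -121, -1, 0, 0, 0, 45],
    [6, -121, -1, 0, 0, 0, 45],
    [6, -121, -1, 0, 0, 0, 0],
    [6, -121, -1, 0, 0, 0, 0],
    [6, -121, -1, 0, 0, 0, 0],
    [6, -121, -1, 0, 0, 0, 0],
    [6, -121, -1, 0, 0, 0, 0]
  ]
}}

```text
t: 33.8
tcp_pos: [0.5614, 0.1118, 0.0475]
tool_rot: [0.684, -0.683, 0.178, -0.182]
ft_force: [6.4, -1.1, -3.2]
finger_gap: 0.173
```

```bash
python3 - <<'E'
from h import *
print(st()[0]['torque'])
E
```

```text
t 33.8 tcp [561.4 111.8  47.5] xang -0.516 down [ 0.006  0.    -1.   ] F [ 6.4 -1.1 -3.2] gap 14.8
[-0.12087265 -1.0922409   0.69749246]
```

{"fn": "arm_command", "kwargs": {
  "deltas": [
    [0, 0, 0, 0, 0, -0.03, 0],
    [0, 0, 0, 0, 0, -0.05, 0],
    [0, 0, 0, 0, 0, -0.05, 0]
  ]
}}

```text
t: 34.1
tcp_pos: [0.5614, 0.1118, 0.0476]
tool_rot: [0.68, -0.679, 0.195, -0.199]
ft_force: [6.3, -2.4, -2.7]
finger_gap: 0.174
```

```bash
python3 - <<'E'
from h import *
print(st()[0]['torque'])
E
```

```text
t 34.1 tcp [561.4 111.8  47.6] xang -0.565 down [ 0.006 -0.    -1.   ] F [ 6.3 -2.4 -2.7] gap 14.9
[-0.39541409 -1.21028945  1.57733426]
```

{"fn": "arm_command", "kwargs": {
  "deltas": [
    [0, 0, 0, 0, 0, 0, 25],
    [0, 0, 0, 0, 0, 0, 45],
    [0, 0, 0, 0, 0, 0, 45],
    [0, 0, 50, 0, 0, 0, 45],
    [0, 0, 100, 0, 0, 0, 45],
    [0, -40, 150, 0, 0, 0, 45],
    [0, -90, 150, 0, 0, 0, 45],
    [0, -140, 150, 0, 0, 0, 45],
    [0, -190, 150, 0, 0, 0, 45],
    [0, -240, 150, 0, 0, 0, 45],
    [0, -280, 150, 0, 0, 0, 45],
    [0, -280, 150, 0, 0, 0, 45],
    [0, -280, 150, 0, 0, 0, 45]
  ]
}}

```text
t: 35.4
tcp_pos: [0.5583, -0.1695, 0.1952]
tool_rot: [0.679, -0.679, 0.199, -0.199]
ft_force: [0.7, 1.6, -0.1]
finger_gap: 0.524
```

```bash
python3 - <<'E'
from h import *
import pickle
st()
f=save('top','top3'); im=cv2.imread('pics/top3.png'); pickle.dump(f,open('top3.pkl','wb'))
cv2.imwrite('pics/crop6.png',cv2.resize(im[205:345,130:330],None,fx=4,fy=4,interpolation=cv2.INTER_CUBIC))
E
```

```text
t 35.4 tcp [ 558.3 -169.5  195.2] xang -0.569 down [-0.  0. -1.] F [ 0.7  1.6 -0.1] gap 44.8
```

View pics/crop6.png

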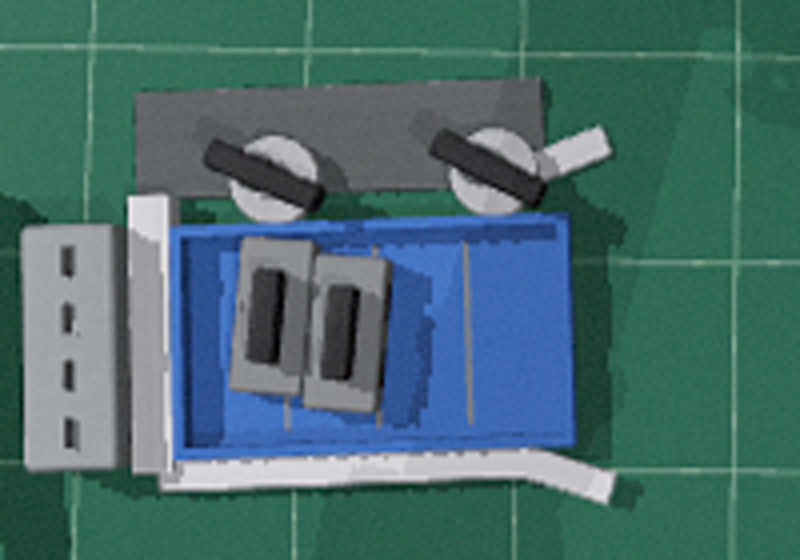

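```bash
python3 - <<'E'
from h import *
import pickle
f=pickle.load(open('top3.pkl','rb'))
c,s=np.cos(.049),np.sin(.049)
def d(x,y,z):
    p=1000*p2w(f,130+x/4,205+y/4,z)[:2]-[465.6,165.3]; return np.round([c*p[0]+s*p[1],-s*p[0]+c*p[1]],1)
print('tray',d(172,228,.03),d(177,458,.03),d(568,214,.03),d(574,446,.03))
for a,b in [((208,150),(322,198)),((434,140),(545,195))]:
    v=d(*b,.064)-d(*a,.064); print('cam',-np.arctan2(v[1],v[0]))
E
```

```text
tray [ 62.  106.3] [-61.7 105.6] [  62.1 -108. ] [ -63.  -107.6]
cam 2.0030976967476195
cam 2.066384123533247
```

Geometry is good: tray x is about 0, y about -1 mm, and straight. In the picture clamp 2 reads only about 2.00 rad, so I'll press it once more with a stronger grip to be safe.

{"fn": "arm_command", "kwargs": {
  "deltas": [
    [0, 50, 0, 0, 0, 0.1, 45],
    [0, 100, 0, 0, 0, 0.1, 45],
    [0, 150, 0, 0, 0, 0.1, 45],
    [0, 200, 0, 0, 0, 0.1, 45],
    [0, 250, 0, 0, 0, 0.1, 45],
    [0, 300, 0, 0, 0, 0.1, 45],
    [-3, 350, 0, 0, 0, 0.1, 45],
    [-6, 400, 0, 0, 0, 0.1, 45],
    [-6, 401, -40, 0, 0, 0.1, 45],
    [-6, 401, -80, 0, 0, 0.1, 45],
    [-6, 401, -120, 0, 0, 0.1, 45],
    [-6, 401, -147, 0, 0, 0.1, 45],
    [-6, 401, -147, 0, 0, 0.1, 45],
    [-6, 401, -147, 0, 0, 0.1, 0],
    [-6, 401, -147, 0, 0, 0.1, 0],
    [-6, 401, -147, 0, 0, 0.1, 0],
    [-6, 401, -147, 0, 0, 0.1, 0],
    [-6, 401, -147, 0, 0, 0.1, 0]
  ],
  "grip_force": 100
}}

```text
t: 37.25
tcp_pos: [0.5557, 0.2334, 0.0512]
tool_rot: [0.689, -0.687, 0.161, -0.165]
ft_force: [6.4, -1.2, -3.2]
finger_gap: 0.157
```

```bash
python3 - <<'E'
from h import *
print(st()[0]['torque'])
E
```

```text
t 37.25 tcp [555.7 233.4  51.2] xang -0.466 down [ 0.007  0.002 -1.   ] F [ 6.4 -1.2 -3.2] gap 13.4
[-0.01846938 -1.22207831  0.9417687 ]
```

{"fn": "arm_command", "kwargs": {
  "deltas": [
    [0, 0, 0, 0, 0, -0.05, 0],
    [0, 0, 0, 0, 0, -0.1, 0],
    [0, 0, 0, 0, 0, -0.14, 0],
    [0, 0, 0, 0, 0, -0.14, 0]
  ]
}}

```text
t: 37.65
tcp_pos: [0.5563, 0.2332, 0.0512]
tool_rot: [0.676, -0.674, 0.208, -0.213]
ft_force: [10.3, -1.4, -6.4]
finger_gap: 0.161
```

```bash
python3 - <<'E'
from h import *
print(st()[0]['torque'])
E
```

```text
t 37.65 tcp [556.3 233.2  51.2] xang -0.605 down [ 0.008  0.001 -1.   ] F [10.3 -1.4 -6.4] gap 13.7
[-0.10103689 -2.03339771  2.05032367]
```

{"fn": "arm_command", "kwargs": {
  "deltas": [
    [0, 0, 0, 0, 0, 0, 25],
    [0, 0, 0, 0, 0, 0, 45],
    [0, 0, 0, 0, 0, 0, 45],
    [0, 0, 50, 0, 0, 0, 45],
    [0, 0, 100, 0, 0, 0, 45],
    [0, -40, 150, 0, 0, 0, 45],
    [0, -90, 150, 0, 0, 0, 45],
    [0, -140, 150, 0, 0, 0, 45],
    [0, -190, 150, 0, 0, 0, 45],
    [0, -240, 150, 0, 0, 0, 45],
    [0, -290, 150, 0, 0, 0, 45],
    [0, -340, 150, 0, 0, 0, 45],
    [0, -400, 150, 0, 0, 0, 45],
    [0, -400, 150, 0, 0, 0, 45],
    [0, -400, 150, 0, 0, 0, 45]
  ]
}}

```text
t: 39.15
tcp_pos: [0.5518, -0.1718, 0.1984]
tool_rot: [-0.674, 0.675, -0.213, 0.213]
ft_force: [-0.1, -0.5, -0.2]
finger_gap: 0.525
```

```bash
python3 - <<'E'
from h import *
st(); f=save('top','top4')
c,s=np.cos(.049),np.sin(.049)
for n in ('top3','top4'):
    im=cv2.imread(f'pics/{n}.png'); hsv=cv2.cvtColor(im,cv2.COLOR_BGR2HSV)
    m=((im.max(2)<60)&(im.max(2).astype(int)-im.min(2)<18)).astype(np.uint8); m[:,:175]=0;m[:,290:]=0;m[:225]=0;m[310:]=0
    k,l,stt,cen=cv2.connectedComponentsWithStats(m)
    for i in range(1,k):
        if stt[i,4]>60:
            bx=cv2.minAreaRect(np.argwhere(l==i)[:,::-1].astype(np.float32)); p=cv2.boxPoints(bx); 
            if np.linalg.norm(p[0]-p[1])<np.linalg.norm(p[1]-p[2]): a,b=(p[0]+p[1])/2,(p[2]+p[3])/2
            else: a,b=(p[1]+p[2])/2,(p[0]+p[3])/2
            if a[0]>b[0]: a,b=b,a
            v=p2w(f,*b,.064)-p2w(f,*a,.064); print(n,cen[i].round(1),'size',np.round(bx[1],1),'cam angle',round(.049-np.arctan2(v[1],v[0]),3))
    b=((hsv[...,0]>100)&(hsv[...,0]<125)&(hsv[...,1]>120)).astype(np.uint8); b[:,:165]=0; b[:,290:]=0; b[:225]=0;b[340:]=0
    r=cv2.minAreaRect(np.argwhere(b)[:,::-1].astype(np.float32)); w=1000*p2w(f,*r[0],.03)[:2]-[465.6,165.3]; print(n,'tray dock',np.round([c*w[0]+s*w[1],-s*w[0]+c*w[1]],1),r)
E
```

```text
t 39.15 tcp [ 551.8 -171.8  198.4] xang -0.613 down [-0.    -0.001 -1.   ] F [-0.1 -0.5 -0.2] gap 44.8
top3 [252.1 246.9] size [30.5  7.6] cam angle 2.095
top3 [197.1 249.3] size [31.   7.6] cam angle 2.031
top3 [197.2 285.2] size [ 7.1 22.5] cam angle 0.144
top3 [215.5 289.3] size [ 6.7 22.8] cam angle 0.146
top3 tray dock [1.3 0.1] ((222.7342529296875, 288.38140869140625), (58.70846939086914, 100.84563446044922), 88.00211334228516)
top4 [252.  246.8] size [30.8  7.6] cam angle 2.105
top4 [197.1 249.7] size [30.9  8. ] cam angle 2.068
top4 [197.2 285.5] size [ 7.2 22.5] cam angle 0.144
top4 [215.4 288.9] size [ 6.7 22.7] cam angle 0.132
top4 tray dock [5.1 0.2] ((222.6552734375, 286.61669921875), (62.241207122802734, 100.81076049804688), 88.00211334228516)
```

```bash
python3 -c "
from cell import robot
print(robot.sign_off())"
```

```text
the job is handed in; nothing more can be done
None
```

I handed the job in at about 39 s. `sign_off()` reports no verdict, so the result below rests on my own checks. The two grey packs on the bench were stood in the tray; the three pink look-alikes were left alone. I backed off both clamps, slid the tray to the end stop (about 15 N of contact force there) and turned both knobs clockwise. The generator, screwdriver and heat gun were not touched.

**Last checks**
- **Tray:** measured about 0 to 1 mm off in x and about 1 mm or less in y, and straight.
- **Packs:** both upright on the tray floor. One had been knocked about 15 mm against the other and sits about 0.1 rad turned; I left it because it was still within the limits.
- **Clamps:** the final picture gives 2.10 rad for clamp 1 and 2.07 rad for clamp 2. The torque rose clearly on both as I turned them.

**Checks that disagreed**
- **Clamp angles:** the tool angle implied about 2.19 and 2.22 rad, so the bars slipped a little in the grip. After the first pass clamp 2 read only 2.00 to 2.03 rad, so I pressed it again with a stronger grip.
- **Tray x:** the automatic colour fit in the last picture gave 5 mm. Only its upper edge had grown and the packs had not moved, so I took that as segmentation noise. My picture viewings were used up, so I could not confirm it by eye.
- **Lobe force:** I could not measure the lobe force on the tray directly; I inferred it from the turning torque.

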